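# Start three test timers in order

### The arm

A 6-joint arm with a two-finger parallel gripper is mounted at the origin on the work surface. World frame = base frame: x ahead of the robot, y to its left, z up, the work surface at z = 0. Lengths are in m, angles in rad, forces in N, time in s.
With the tool pointing down it reaches from about 0.3 to 0.775 m from the base axis. Payload 14.6 kg.
Tool frame: the origin (TCP) lies at the very end of the fingers, on their centre line; the grasp point (between the pads) lies 19 mm behind it; z points along the fingers, y is the line along which they close (so a half turn about z gives the same grasp; the last joint's range is limited). The gripper opens to 94 mm and grips with 3 to 60 N. Pads are 16 mm wide; open, the fingers measure 119 mm over their backs; the gripper's body (75 mm by 177 mm) begins 78 mm behind the grasp point.
Start: joints at [-1.202, 0.3, 1.521, -0, 1.321, -0.067], TCP at [0.232, -0.499, 0.205] pointing down, gripper open.
Joint ranges: [-3.03, 3.03], [-0.79, 2.21], [0.23, 2.52], [-1.04, 4.18], [0, 3.07], [-2.55, 2.55]. Speed limits (rad/s): [2.22, 2.22, 2.57, 3.14, 3.14, 3.14].

### API

Orientations are given as [roll, pitch, yaw] about the fixed x, y, z axes, in that order (R = Rz(yaw) Ry(pitch) Rx(roll)).
In Python, from station import * gives the robot as it stands.
- The arm moves only by the tool jog_arm, never from a script. Its argument "rows" is a list of rows, each a list of 3 entries, a list of its own where there are three numbers: the shift along the tool's x, y, z in m, then the turn about the tool's z in degrees, then the finger opening in m, from 0 to 0.094. A call has 1 to 12 rows; each row shifts and turns the commanded pose from where the row before left it, along the tool's axes as they then stand; what a row does not reach is not made up. A row lasts 1/12 s, in which the tool goes at most 41.7 mm and 7.16 degrees, less where a joint would pass 70% of its speed; a pose out of reach is approached as far as the arm can. A call is refused whole if a number of a shift passes 0.0417 or a number of a turn 7.16, either way. A call with a gripper value outside its range is refused whole. The fingers move at their own pace and stop on an object; "squeeze" is the grip in N (left out, the last holds). Time passes only in rows, so rows that do not move let the fingers close. It gives the time, the measured TCP pose, the force, the opening and the grip force at its end, in the units of the state.
- get_obs(): the state, without advancing time (a new reading comes with each control period).
- camera(name): name is "scene" or "top"; returns a dict with "image" (480x640x3 uint8, red, green, blue), "range_z" (480x640 float32, m along the optical axis (not along the pixel's ray), 0 where there is no reading), "K" (3x3 intrinsics, pixels), "world_from_camera" (4x4, takes a point from camera to world coordinates). Camera axes: x right, y up, looking along -z (the intrinsics and any distortion apply to the point x, -y, -z); pixel columns grow to the right and rows downward; lengths in m; the calibration is good to about 2 mm. A picture is of the moment at which its call begins.
- hand_in(): hands the job in; it is judged then, once.
Trained networks look in a picture, given as the dict that the camera call returned (one of the last four; its "shot" number tells which), for a name from the list of things; names that differ only in an ending like _2 or _b are one class to them, and where a whole thing is asked for, a point or a joint stands for the part that bears it (a point fixed in the world has none). Each returns a list of dicts, best first, with "p" (0 to 1); they miss things now and then, are a little off and sometimes report something else, mostly with a low value. They report only what shows in the picture. A call takes as long as a camera call. They do not tell look-alikes from the thing itself.
- search_frame(label, picture): "at" ([column, row] as shares, 0 to 1, of the picture: columns of its width, rows of its height, amid what is visible of it).
- spot_point(label, picture): "at" ([column, row] as shares, 0 to 1, of the picture: columns of its width, rows of its height: a listed point, or the origin of a listed thing).
The state is a dict: "time_s": time; "qpos": joint angles; "joint_vel": joint speeds; "tau": joint torques, N m; "ee_pos": TCP position; "eef_rot": TCP orientation; "force": force on the tool from outside, world axes, zero at the start; "moment": the same for the moment, N m; "grip_width": finger opening in m; "grip_force": force on a finger pad.
Only numpy, scipy, OpenCV 4.12 (cv2) and the standard library are available. Lean on these libraries where they do the work, as an engineer would, in place of code of your own. Each camera call takes 0.05 s, during which the arm holds its last target. There are 200 camera calls.

### The job

The three rapid tests need their bench timers started: with the fingertips lightly press the round key on top of the blue timer well down, then the yellow one, then the red one, so that each stays down. Leave the green and grey timers unstarted, do not pick up, tip or push the timers about, and leave everything else on the bench where it is.

Things in the scene. Friction and masses are not known exactly. Their poses are not given: they have to be found in the camera images.
- timer_blue: blue bench timer, standing loose on the bench on a rubber foot, 0.22 to 0.4 kg: case 84 (x) x 64 (y) x 34 mm tall, dark display on the -x half of its top, round start key on the +x half. Origin under the case's centre, z up. One of the three to start
- keytop_blue (a point): centre of the flat top of the blue timer's round start key (38 mm across, blue), 14 mm along the timer's own +x from its centre; 46 mm above the bench when the key is up, 36 mm when it is fully down; moves with the key
- key_blue (a joint): travel of the blue start key straight down: 0 = up (not started), 0.010 m = fully down. Starts near 0; it counts as started from 0.005. It yields at about 2.5 N rising to 4 N at full travel, and stays where it is left (a latching key, it does not spring back)
- timer_yellow: yellow bench timer, standing loose on the bench on a rubber foot, 0.22 to 0.4 kg: case 84 (x) x 64 (y) x 34 mm tall, dark display on the -x half of its top, round start key on the +x half. Origin under the case's centre, z up. One of the three to start
- keytop_yellow (a point): centre of the flat top of the yellow timer's round start key (38 mm across, yellow), 14 mm along the timer's own +x from its centre; 46 mm above the bench when the key is up, 36 mm when it is fully down; moves with the key
- key_yellow (a joint): travel of the yellow start key straight down: 0 = up (not started), 0.010 m = fully down. Starts near 0; it counts as started from 0.005. It yields at about 2.5 N rising to 4 N at full travel, and stays where it is left (a latching key, it does not spring back)
- timer_red: red bench timer, standing loose on the bench on a rubber foot, 0.22 to 0.4 kg: case 84 (x) x 64 (y) x 34 mm tall, dark display on the -x half of its top, round start key on the +x half. Origin under the case's centre, z up. One of the three to start
- keytop_red (a point): centre of the flat top of the red timer's round start key (38 mm across, red), 14 mm along the timer's own +x from its centre; 46 mm above the bench when the key is up, 36 mm when it is fully down; moves with the key
- key_red (a joint): travel of the red start key straight down: 0 = up (not started), 0.010 m = fully down. Starts near 0; it counts as started from 0.005. It yields at about 2.5 N rising to 4 N at full travel, and stays where it is left (a latching key, it does not spring back)
- timer_green: green bench timer, standing loose on the bench on a rubber foot, 0.22 to 0.4 kg: case 84 (x) x 64 (y) x 34 mm tall, dark display on the -x half of its top, round start key on the +x half. Origin under the case's centre, z up. Same model, not to be started: bystander
- keytop_green (a point): centre of the flat top of the green timer's round start key (38 mm across, green), 14 mm along the timer's own +x from its centre; 46 mm above the bench when the key is up, 36 mm when it is fully down; moves with the key
- key_green (a joint): travel of the green start key straight down: 0 = up (not started), 0.010 m = fully down. Starts near 0; it counts as started from 0.005. It yields at about 2.5 N rising to 4 N at full travel, and stays where it is left (a latching key, it does not spring back)
- timer_grey: grey bench timer, standing loose on the bench on a rubber foot, 0.22 to 0.4 kg: case 84 (x) x 64 (y) x 34 mm tall, dark display on the -x half of its top, round start key on the +x half. Origin under the case's centre, z up. Same model, not to be started: bystander
- keytop_grey (a point): centre of the flat top of the grey timer's round start key (38 mm across, grey), 14 mm along the timer's own +x from its centre; 46 mm above the bench when the key is up, 36 mm when it is fully down; moves with the key
- key_grey (a joint): travel of the grey start key straight down: 0 = up (not started), 0.010 m = fully down. Starts near 0; it counts as started from 0.005. It yields at about 2.5 N rising to 4 N at full travel, and stays where it is left (a latching key, it does not spring back)
- specimen_cup: lidded specimen cup, clear with orange lid, 44 mm across, 46 mm tall; origin under its centre. Bystander
- reagent_bottle: amber bottle with white cap, 60 mm across, 130 mm tall; origin under its centre. Bystander
- stain_jar: white jar with blue lid, 60 mm across, 70 mm tall; origin under its centre. Bystander
- slide_box: blue slide box with white lid, 102 x 82 x 33 mm; origin under its centre. Bystander
- tube_rack: white rack full of capped sample tubes, 60 x 150 mm, 92 mm tall over the caps; origin under its centre. Bystander
There are look-alikes about, which are no part of the job. Of the things that look like the timer_red, the smaller one is meant. Several things look just like the timer_yellow: the one meant starts nearest to the robot's base.

How it is judged:
On the way, in this order (a step that is already met when the one before it is completed fails the run):
1. the blue timer's key is down (value of joint key_blue above 0.005 m), for 0.2 s.
2. the yellow timer's key is down (value of joint each of key_blue, key_yellow above 0.005 m), for 0.2 s.
3. the red timer's key is down (all of step 2 and value of joint key_red above 0.005 m), for 0.2 s.
At the end, for the whole second after the job is handed in: Blue, yellow and red keys, pressed in that order, are over 5 of their 10 mm down; green and grey under 3 mm. All timers stand flat and at rest; they and the other loose things are upright and within 20 mm of their starts. No timer felt over 20 N (all of step 3 and value of joint each of key_green, key_grey below 0.003 m and height (world z) of each of timer_blue, timer_yellow, timer_red, timer_green, timer_grey below 0.005 m and angle between each of timer_blue, timer_yellow, timer_red, timer_green, timer_grey's own z axis and vertical below 0.1 rad and distance of each of timer_blue, timer_yellow, timer_red, timer_green, timer_grey, specimen_cup, reagent_bottle, stain_jar, slide_box, tube_rack from where it was at the start of the episode below 0.02 m and linear speed of each of timer_blue, timer_yellow, timer_red, timer_green, timer_grey below 0.02 m/s and angle between each of specimen_cup, reagent_bottle, stain_jar, slide_box, tube_rack's own z axis and vertical below 0.2 rad); the robot touches nothing.
It fails at once if the yellow key goes down before the blue one, or the red before the yellow ((value of joint key_yellow above 0.003 m and value of joint key_blue below 0.005 m) or (value of joint key_red above 0.003 m and value of joint key_yellow below 0.005 m)).
It fails at once if the green or the grey timer is started (value of joint any of key_green, key_grey above 0.003 m).
It fails at once if a timer is pushed on harder than 20 N (contact force between any of the fingers, the arm and timer_blue above 20 N or contact force between any of the fingers, the arm and timer_yellow above 20 N or contact force between any of the fingers, the arm and timer_red above 20 N or contact force between any of the fingers, the arm and timer_green above 20 N or contact force between any of the fingers, the arm and timer_grey above 20 N).
It fails at once if a timer is lifted, tipped or shifted by more than 20 mm (height (world z) of any of timer_blue, timer_yellow, timer_red, timer_green, timer_grey above 0.01 m or angle between any of timer_blue, timer_yellow, timer_red, timer_green, timer_grey's own z axis and vertical above 0.2 rad or distance of any of timer_blue, timer_yellow, timer_red, timer_green, timer_grey from where it was at the start of the episode above 0.02 m).
It fails at once if something else on the bench is shifted by more than 20 mm or tipped (distance of any of specimen_cup, reagent_bottle, stain_jar, slide_box, tube_rack from where it was at the start of the episode above 0.02 m or angle between any of specimen_cup, reagent_bottle, stain_jar, slide_box, tube_rack's own z axis and vertical above 0.3 rad).
It also fails if it takes over 61 s, if anything falls off the work surface, if the arm or the gripper's body presses on something with over 40 N, if the wrist force passes 120 N, or if a joint passes its speed limit or range.

## Working session

There is one attempt and no reset: what is moved stays moved. The work goes in short steps, Python scripts to look and compute and a tool call to move; the robot and the scene stay as the last step left them, time stands still between calls to the robot, and variables do not carry over. Pictures are saved under pics/ and viewed, at most 10 in all, crops included, and the job is handed in when it is done.

Besides the shell and the picture viewer there is one more tool, called after "Call:" by a JSON object that holds its "name" and its "arguments", one argument or row to a line. jog_arm: Moves the arm, as the interface text tells. Its arguments: {"type":"object","properties":{"rows":{"type":"array","items":{"type":"array"}},"squeeze":{"type":"number"}},"required":["rows"]}

```bash
mkdir -p pics
cat > h.py <<'E'
from station import *
import numpy as np, cv2
def world(c,col,row):
    d=float(np.median(c["range_z"][int(row)-1:int(row)+2,int(col)-1:int(col)+2]));K=c["K"]
    p=np.array([(col-K[0,2])/K[0,0]*d,-(row-K[1,2])/K[1,1]*d,-d,1])
    return (c["world_from_camera"]@p)[:3]
E
python3 - <<'E'
from h import *
for n in("top","scene"):
    c=camera(n);cv2.imwrite(f"pics/{n}0.png",c["image"][:,:,::-1])
    print(n,c["world_from_camera"].round(2).tolist(), [k for k in c])
    for l in ("keytop_blue","keytop_yellow","keytop_red","keytop_green","keytop_grey"):
        for r in spot_point(l,c):
            u,v=r["at"][0]*640,r["at"][1]*480
            print(l,round(r["p"],2),round(u),round(v),world(c,u,v).round(3))
o=get_obs();print(o)
E
```

```text
top [[-0.0, 0.99, -0.13, 0.33], [-1.0, -0.0, 0.0, 0.0], [0.0, 0.13, 0.99, 1.43], [0.0, 0.0, 0.0, 1.0]] ['image', 'range_z', 'K', 'world_from_camera', 'shot']
keytop_blue 0.55 377 190 [ 0.647 -0.133  0.044]
keytop_yellow 0.63 413 255 [ 0.485 -0.219  0.045]
keytop_yellow 0.57 492 274 [ 0.438 -0.41   0.044]
keytop_red 0.69 220 260 [0.473 0.253 0.045]
keytop_red 0.56 211 336 [0.29  0.269 0.064]
keytop_red 0.51 220 265 [0.462 0.253 0.045]
keytop_red 0.21 166 317 [0.335 0.375 0.071]
keytop_green 0.49 274 171 [0.697 0.125 0.044]
keytop_grey 0.48 332 256 [ 0.483 -0.02   0.043]
scene [[-0.0, -0.76, 0.65, 1.18], [1.0, -0.01, -0.01, -0.01], [0.02, 0.65, 0.76, 0.86], [0.0, 0.0, 0.0, 1.0]] ['image', 'range_z', 'K', 'world_from_camera', 'shot']
keytop_blue 0.65 255 302 [ 0.644 -0.124  0.046]
keytop_yellow 0.53 141 223 [ 0.428 -0.407  0.046]
keytop_yellow 0.48 216 241 [ 0.483 -0.224  0.047]
keytop_yellow 0.19 256 306 [ 0.652 -0.121  0.045]
keytop_red 0.73 425 178 [0.28  0.272 0.063]
keytop_red 0.45 431 241 [0.475 0.261 0.045]
keytop_green 0.81 385 324 [0.692 0.136 0.046]
keytop_green 0.35 130 295 [ 0.62  -0.387  0.033]
keytop_grey 0.69 308 243 [ 0.485 -0.018  0.046]
keytop_grey 0.22 470 209 [0.352 0.381 0.029]
{'time_s': 0.6, 'qpos': array([-1.20160813e+00,  2.99896081e-01,  1.52103898e+00,  2.06123734e-07,
        1.32071867e+00, -6.65852474e-02]), 'joint_vel': array([ 9.38666263e-04,  9.78336185e-05,  7.21003149e-04, -4.58278436e-04,
       -7.06772654e-04,  9.15172615e-04]), 'tau': array([ 1.04859475e-03, -5.31475890e+01, -3.52823102e+01,  7.08904630e-02,
        2.13264622e-02,  3.03981062e-05]), 'ee_pos': array([ 0.23215491, -0.49856779,  0.20543123]), 'eef_rot': array([-3.14153173e+00, -4.26303185e-06,  4.35773393e-01]), 'force': array([-0.67314844, -0.12156538, -0.67194357]), 'moment': array([ 0.03332599, -0.00175223,  0.07241874]), 'grip_force': 0.0, 'grip_width': 0.09388685101246715}
```

View pics/top0.png

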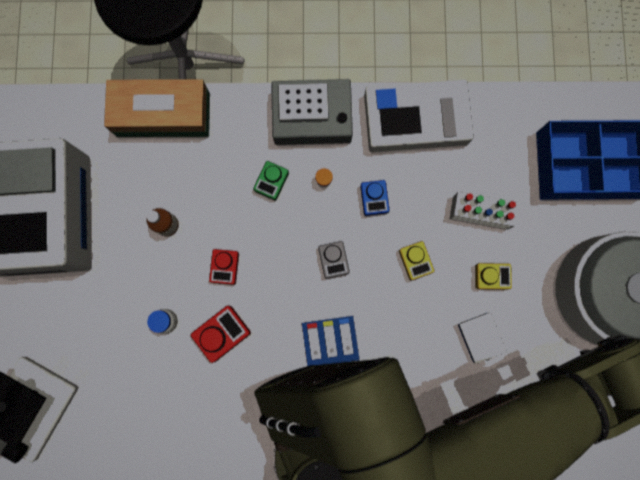

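View pics/scene0.png

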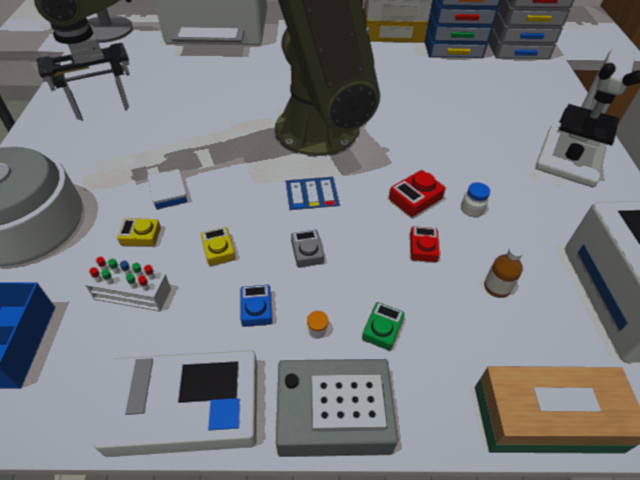

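The top view shows two reds: the small one is at (223,262) and a bigger one at (215,335). There are two yellows at (415,258) and (490,275). The first lies nearer the base (0.53 m against 0.59 m). Blue is at (375,195). The scene view agrees with this. Next I refine the key centres.

```bash
cat > m.py <<'E'
from h import *
E={"blue":(.646,-.128),"yellow":(.484,-.221),"red":(.474,.257)}
def keys(n):
    c=camera(n);K=c["K"];d=c["range_z"];v,u=np.mgrid[:480,:640]
    P=np.stack([(u-K[0,2])/K[0,0]*d,-(v-K[1,2])/K[1,1]*d,-d,d*0+1],-1)@c["world_from_camera"].T
    for k,e in E.items():
        m=(np.hypot(P[...,0]-e[0],P[...,1]-e[1])<.04)&(P[...,2]>.040)&(P[...,2]<.06)
        p=P[m][:,:3];lo,hi=np.percentile(p,3,axis=0),np.percentile(p,97,axis=0)
        print(n,k,len(p),"mean",p.mean(0).round(4),"mid",((lo+hi)/2).round(4),"size",(hi-lo).round(3))
if __name__=="__main__":
    keys("top");keys("scene")
    print(get_obs()["ee_pos"])
E
python3 m.py
```

```text
top blue 168 mean [ 0.6444 -0.1274  0.0446] mid [ 0.6443 -0.1268  0.0451] size [0.034 0.033 0.009]
top yellow 176 mean [ 0.4847 -0.2245  0.0447] mid [ 0.4849 -0.2245  0.0455] size [0.033 0.032 0.01 ]
top red 180 mean [0.4723 0.247  0.0443] mid [0.472  0.2477 0.0447] size [0.032 0.032 0.009]
scene blue 252 mean [ 0.6489 -0.1232  0.0459] mid [ 0.6479 -0.1232  0.0454] size [0.033 0.032 0.007]
scene yellow 192 mean [ 0.4888 -0.2211  0.046 ] mid [ 0.4875 -0.2213  0.0452] size [0.033 0.033 0.009]
scene red 188 mean [0.4754 0.2503 0.0457] mid [0.4747 0.2504 0.0447] size [0.036 0.033 0.008]
[ 0.23216549 -0.49858721  0.20545944]
```

Call:
{"name": "jog_arm", "arguments": {
  "rows": [
    [[0.0333, -0.0103, 0], 0, 0],
    [[0.0333, -0.0103, 0], 0, 0],
    [[0.0333, -0.0103, 0], 0, 0],
    [[0.0333, -0.0103, 0], 0, 0],
    [[0.0333, -0.0103, 0], 0, 0],
    [[0.0333, -0.0103, 0], 0, 0],
    [[0.0333, -0.0103, 0], 0, 0],
    [[0.0333, -0.0103, 0], 0, 0],
    [[0.0333, -0.0103, 0], 0, 0],
    [[0.0333, -0.0103, 0], 0, 0],
    [[0.0333, -0.0103, 0], 0, 0],
    [[0.0333, -0.0103, 0], 0, 0]
  ],
  "squeeze": 5
}}

```text
time_s: 1.7
ee_pos: [0.5434, -0.2164, 0.2055]
eef_rot: [3.141, -0.0, 0.436]
force: [-0.6, -0.2, -0.5]
grip_width: 0.0175
grip_force: 0.0
```

Call:
{"name": "jog_arm", "arguments": {
  "rows": [
    [[0.0333, -0.0103, 0.0], 0, 0],
    [[0.0333, -0.0103, 0.02], 0, 0],
    [[0.0333, -0.0103, 0.02], 0, 0],
    [[0.0333, -0.0103, 0.02], 0, 0],
    [[0, 0, 0.03], 0, 0],
    [[0, 0, 0.02], 0, 0],
    [[0, 0, 0], 0, 0],
    [[0, 0, 0], 0, 0],
    [[0, 0, 0], 0, 0],
    [[0, 0, 0], 0, 0]
  ]
}}

```text
time_s: 2.53
ee_pos: [0.6463, -0.1248, 0.0977]
eef_rot: [3.14, -0.002, 0.435]
force: [-0.6, 0.4, -0.3]
grip_width: 0.0006
grip_force: 0.0
```

Call:
{"name": "jog_arm", "arguments": {
  "rows": [
    [[0, 0, 0.015], 0, 0],
    [[0, 0, 0.015], 0, 0],
    [[0, 0, 0.01], 0, 0],
    [[0, 0, 0.005], 0, 0],
    [[0, 0, 0], 0, 0],
    [[0, 0, 0], 0, 0]
  ]
}}

```text
time_s: 3.03
ee_pos: [0.6459, -0.1244, 0.0513]
eef_rot: [3.141, -0.001, 0.436]
force: [0.4, -0.1, 0.5]
grip_width: 0.0004
grip_force: 0.0
```

Call:
{"name": "jog_arm", "arguments": {
  "rows": [
    [[0, 0, 0.001], 0, 0],
    [[0, 0, 0.001], 0, 0],
    [[0, 0, 0.001], 0, 0],
    [[0, 0, 0.001], 0, 0],
    [[0, 0, 0.001], 0, 0],
    [[0, 0, 0.001], 0, 0],
    [[0, 0, 0.001], 0, 0],
    [[0, 0, 0.001], 0, 0],
    [[0, 0, 0], 0, 0],
    [[0, 0, 0], 0, 0]
  ]
}}

```text
time_s: 3.87
ee_pos: [0.6457, -0.1243, 0.0424]
eef_rot: [3.142, -0.0, 0.436]
force: [1.0, -0.5, 0.6]
grip_width: 0.0008
grip_force: 0.4
```

Call:
{"name": "jog_arm", "arguments": {
  "rows": [
    [[0, 0, 0.001], 0, 0],
    [[0, 0, 0.001], 0, 0],
    [[0, 0, 0.001], 0, 0],
    [[0, 0, 0], 0, 0],
    [[0, 0, 0], 0, 0],
    [[0, 0, 0], 0, 0]
  ]
}}

```text
time_s: 4.37
ee_pos: [0.6456, -0.1243, 0.0393]
eef_rot: [-3.141, 0.0, 0.436]
force: [1.3, -0.5, 0.7]
grip_width: 0.0006
grip_force: 0.4
```

Call:
{"name": "jog_arm", "arguments": {
  "rows": [
    [[0, 0, 0.0005], 0, 0],
    [[0, 0, 0.0005], 0, 0],
    [[0, 0, 0.0005], 0, 0],
    [[0, 0, 0], 0, 0],
    [[0, 0, 0], 0, 0],
    [[0, 0, 0], 0, 0]
  ]
}}

```text
time_s: 4.87
ee_pos: [0.6456, -0.1243, 0.0379]
eef_rot: [-3.142, 0.0, 0.436]
force: [-1.1, 0.8, 2.2]
grip_width: 0.0003
grip_force: 1.2
```

Run:
```python
from h import *
print(get_obs()["force"],get_obs()["moment"])
c=camera("scene");cv2.imwrite("pics/press.png",cv2.resize(c["image"][240:380,160:380,::-1],(770,490)))
```

```text
[-1.08327978  0.76584414  2.23142094] [0.01725158 0.05516801 0.01047364]
```

View pics/press.png

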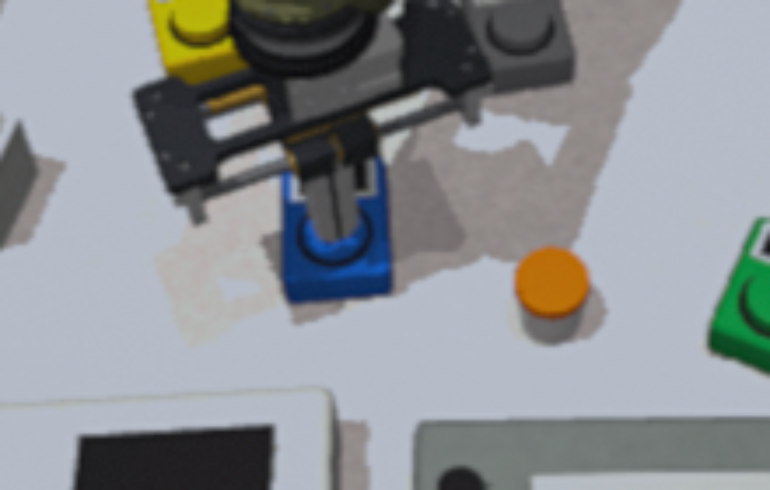

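The crop shows the closed fingertips on the middle of the blue key (335,235), and the key looks well down. I'll lift and move over yellow.

Call:
{"name": "jog_arm", "arguments": {
  "rows": [
    [[0, 0, -0.01], 0, 0],
    [[0, 0, -0.025], 0, 0],
    [[0, 0, -0.025], 0, 0],
    [[-0.0311, 0.0037, 0], 0, 0],
    [[-0.0311, 0.0037, 0], 0, 0],
    [[-0.0311, 0.0037, 0], 0, 0],
    [[-0.0311, 0.0037, 0], 0, 0],
    [[-0.0311, 0.0037, 0], 0, 0],
    [[-0.0311, 0.0037, 0], 0, 0],
    [[0, 0, 0], 0, 0],
    [[0, 0, 0], 0, 0]
  ]
}}

```text
time_s: 5.83
ee_pos: [0.4853, -0.2239, 0.0988]
eef_rot: [3.141, -0.0, 0.434]
force: [-0.3, 0.6, -0.2]
grip_width: 0.0008
grip_force: 0.0
```

Run:
```python
from h import *
for n in("top","scene"):
    c=camera(n);K=c["K"];d=c["range_z"];v,u=np.mgrid[:480,:640]
    P=np.stack([(u-K[0,2])/K[0,0]*d,-(v-K[1,2])/K[1,1]*d,-d,d*0+1],-1)@c["world_from_camera"].T
    m=(np.hypot(P[...,0]-.646,P[...,1]+.125)<.012)
    print(n,m.sum(),np.median(P[m][:,2]) if m.any() else None)
print(get_obs()["ee_pos"])
```

```text
top 71 0.035935810027566406
scene 92 0.03809827245290126
[ 0.48643528 -0.2230238   0.09843867]
```

Blue now reads about 8 mm down. I'll press yellow the same way.

Call:
{"name": "jog_arm", "arguments": {
  "rows": [
    [[0, 0, 0.015], 0, 0],
    [[0, 0, 0.015], 0, 0],
    [[0, 0, 0.01], 0, 0],
    [[0, 0, 0.006], 0, 0],
    [[0, 0, 0.001], 0, 0],
    [[0, 0, 0.001], 0, 0],
    [[0, 0, 0.001], 0, 0],
    [[0, 0, 0.001], 0, 0],
    [[0, 0, 0.001], 0, 0],
    [[0, 0, 0.001], 0, 0],
    [[0, 0, 0.001], 0, 0],
    [[0, 0, 0.001], 0, 0]
  ]
}}

```text
time_s: 6.93
ee_pos: [0.486, -0.2233, 0.0442]
eef_rot: [3.141, -0.0, 0.436]
force: [0.2, 0.5, 3.2]
grip_width: 0.0007
grip_force: 1.4
```

Call:
{"name": "jog_arm", "arguments": {
  "rows": [
    [[0, 0, 0.001], 0, 0],
    [[0, 0, 0.001], 0, 0],
    [[0, 0, 0.001], 0, 0],
    [[0, 0, 0.001], 0, 0],
    [[0, 0, 0.001], 0, 0],
    [[0, 0, 0.001], 0, 0],
    [[0, 0, 0.0005], 0, 0],
    [[0, 0, 0], 0, 0],
    [[0, 0, 0], 0, 0],
    [[0, 0, 0], 0, 0]
  ]
}}

```text
time_s: 7.77
ee_pos: [0.4858, -0.2231, 0.0374]
eef_rot: [-3.141, 0.0, 0.436]
force: [0.7, -0.4, 1.1]
grip_width: 0.0003
grip_force: 0.7
```

Call:
{"name": "jog_arm", "arguments": {
  "rows": [
    [[0, 0, -0.01], 0, 0],
    [[0, 0, -0.025], 0, 0],
    [[0, 0, -0.03], 0, 0],
    [[0.0134, -0.0309, 0], 0, 0],
    [[0.0134, -0.0309, 0], 0, 0],
    [[0.0134, -0.0309, 0], 0, 0],
    [[0.0134, -0.0309, 0], 0, 0],
    [[0.0134, -0.0309, 0], 0, 0],
    [[0.0134, -0.0309, 0], 0, 0],
    [[0.0134, -0.0309, 0], 0, 0]
  ]
}}

```text
time_s: 8.6
ee_pos: [0.479, 0.0141, 0.1031]
eef_rot: [-3.142, 0.0, 0.436]
force: [0.4, -0.1, 0.2]
grip_width: 0.0003
grip_force: 0.0
```

Call:
{"name": "jog_arm", "arguments": {
  "rows": [
    [[0.0134, -0.0309, 0], 0, 0],
    [[0.0134, -0.0309, 0], 0, 0],
    [[0.0134, -0.0309, 0], 0, 0],
    [[0.0134, -0.0309, 0], 0, 0],
    [[0.0134, -0.0309, 0], 0, 0],
    [[0.0134, -0.0309, 0], 0, 0],
    [[0.0134, -0.0309, 0], 0, 0],
    [[0, 0, 0], 0, 0],
    [[0, 0, 0], 0, 0],
    [[0, 0, 0], 0, 0]
  ]
}}

```text
time_s: 9.43
ee_pos: [0.473, 0.2477, 0.1026]
eef_rot: [3.141, 0.001, 0.436]
force: [0.5, -0.2, 0.7]
grip_width: 0.0007
grip_force: 0.0
```

```bash
cat > z.py <<'E'
from h import *
for n in("top","scene"):
    c=camera(n);K=c["K"];d=c["range_z"];v,u=np.mgrid[:480,:640]
    P=np.stack([(u-K[0,2])/K[0,0]*d,-(v-K[1,2])/K[1,1]*d,-d,d*0+1],-1)@c["world_from_camera"].T
    for k,x,y in(("blue",.646,-.125),("yellow",.486,-.223),("red",.4735,.249),("grey",.484,-.019),("green",.694,.13)):
        m=(np.hypot(P[...,0]-x,P[...,1]-y)<.012)
        print(n,k,m.sum(),np.median(P[m][:,2]) if m.any() else None)
    cv2.imwrite(f"pics/{n}_{c['shot']}.png",c["image"][:,:,::-1]);print(c["shot"])
print(get_obs()["ee_pos"])
E
python3 z.py
```

```text
top blue 73 0.03676063388422701
top yellow 73 0.03571684121705632
top red 134 0.40720329784033726
top grey 73 0.043578806692125216
top green 72 0.043514593014741365
8
scene blue 90 0.0384471600831891
scene yellow 68 0.03812414894942734
scene red 348 0.1551774559535301
scene grey 70 0.04595366680221685
scene green 103 0.045747174329301976
9
[0.47335971 0.24714323 0.1026459 ]
```

Blue and yellow are both about 8 mm down, so red is next: 0.1026 → 0.0376.

Call:
{"name": "jog_arm", "arguments": {
  "rows": [
    [[0, -0.001, 0.015], 0, 0],
    [[0, 0, 0.015], 0, 0],
    [[0, 0, 0.014], 0, 0],
    [[0, 0, 0.007], 0, 0],
    [[0, 0, 0.001], 0, 0],
    [[0, 0, 0.001], 0, 0],
    [[0, 0, 0.001], 0, 0],
    [[0, 0, 0.001], 0, 0],
    [[0, 0, 0.001], 0, 0],
    [[0, 0, 0.001], 0, 0],
    [[0, 0, 0.001], 0, 0],
    [[0, 0, 0.001], 0, 0]
  ]
}}

```text
time_s: 10.53
ee_pos: [0.473, 0.2492, 0.0436]
eef_rot: [3.142, -0.0, 0.436]
force: [0.6, -1.0, 2.6]
grip_width: 0.0006
grip_force: 1.4
```

Call:
{"name": "jog_arm", "arguments": {
  "rows": [
    [[0, 0, 0.001], 0, 0],
    [[0, 0, 0.001], 0, 0],
    [[0, 0, 0.001], 0, 0],
    [[0, 0, 0.001], 0, 0],
    [[0, 0, 0.001], 0, 0],
    [[0, 0, 0.001], 0, 0],
    [[0, 0, 0], 0, 0],
    [[0, 0, 0], 0, 0],
    [[0, 0, 0], 0, 0],
    [[0, 0, 0], 0, 0]
  ]
}}

```text
time_s: 11.37
ee_pos: [0.4727, 0.249, 0.0373]
eef_rot: [-3.142, 0.0, 0.436]
force: [0.2, 1.0, 0.5]
grip_width: 0.0003
grip_force: 0.3
```

Call:
{"name": "jog_arm", "arguments": {
  "rows": [
    [[0, 0, -0.01], 0, 0],
    [[0, 0, -0.025], 0, 0],
    [[0, 0, -0.03], 0, 0],
    [[0, 0, -0.03], 0, 0],
    [[-0.0134, 0.0309, 0], 0, 0],
    [[-0.0134, 0.0309, 0], 0, 0],
    [[-0.0134, 0.0309, 0], 0, 0],
    [[-0.0134, 0.0309, 0], 0, 0],
    [[0, 0, 0], 0, 0],
    [[0, 0, 0], 0, 0]
  ]
}}

```text
time_s: 12.2
ee_pos: [0.4765, 0.1133, 0.1331]
eef_rot: [3.142, -0.0, 0.433]
force: [-0.7, 0.6, -0.1]
grip_width: 0.0004
grip_force: 0.0
```

```bash
python3 z.py
```

```text
top blue 71 0.036637305672704956
top yellow 74 0.03663519265036508
top red 73 0.03567887357571431
top grey 77 0.044505789174551724
top green 74 0.0436238975319464
10
scene blue 96 0.03825833132348194
scene yellow 63 0.037944926837202075
scene red 66 0.03795916730086535
scene grey 67 0.04635945827201671
scene green 103 0.04598349982780947
11
[0.47641057 0.11491354 0.13283301]
```

All three keys read about 8 mm down, and the grey and green keys are still up.

```bash
python3 -c "
from station import *
print(hand_in())"
```

```text
the job is handed in; nothing more can be done
None
```

I pressed the blue, yellow and red timers in that order and handed the job in; the cameras show each of those keys about 8 mm down and latched, with green and grey still up, but `hand_in()` returned no verdict.

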